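Unclamp a faulty converter module and put it in the reject bin

TASK

Release the faulty converter module from its test fixture: turn the three captive clamp-bolt knobs anticlockwise, each fully to its end stop, in the order red, yellow, blue. Then lift the module out by its white grip and drop it into the green reject bin so that it ends flat on the bin's floor, right way up. Leave the knobs released and do not disturb the multimeter, solder reel or screwdriver.

Things in the scene. Friction and masses are not known exactly. Their poses are not given: they have to be found in the camera images.
- fixture: Fixed dark grey test fixture plate, 190 (x) x 220 (y) x 20 mm high, lying on the bench; origin at the centre of its underside. The module sits at its centre in a nest of low orange stops (6 mm high, about 3 mm play).
- module: Faulty converter module, loose, 0.25 to 0.5 kg: aluminium flange 80 (x) x 140 (y) x 8 mm; on it a dark finned body 44 x 100 mm, 25 mm above the underside; in the middle a white upright grip 36 (x) x 18 (y) mm, top 68 mm above the underside. Origin: centre of its underside, z up. Starts on the fixture (underside 20 mm above the bench), axes along the fixture's; clamp bars reach over its long edges.
- module_grip (a point): Point on the module's white grip, 50 mm above its underside, where to take it, closing across its 18 mm (along y); axes as the module's.
- bin: Green open-topped reject bin, fixed, outside 210 (x) x 160 (y) x 75 mm high, walls and floor 4 mm; origin at the centre of its underside. It may stand left or right of the fixture.
- red_knob (a joint): Turn of the red captive clamp-bolt knob, rad: 0 = clamped, its bar square across the module's long edge; grows anticlockwise seen from above to the end stop at 1.571 (released, bar parallel to that edge). Starts at 0.1 to 0.45; stiff, stays where left. Colours vary among three places in the fixture's frame: x -66, y +50 or -50 mm, and x +66, y 0.
- red_grip (a point): Grip point on the red knob's axis, 70 mm above the bench; turns with the knob, z up. The knob is an upright red bar 44 mm long (point x) x 14 mm thick (point y), 45 to 87 mm above the bench, over a 31 mm round collar (39 to 45 mm) and a steel clamp bar 80 (x) x 16 mm (31 to 39 mm). The module's flange is 28 mm high there.
- yellow_knob (a joint): Turn of the yellow captive clamp-bolt knob, rad: 0 = clamped, its bar square across the module's long edge; grows anticlockwise seen from above to the end stop at 1.571 (released, bar parallel to that edge). Starts at 0.1 to 0.45; stiff, stays where left. Colours vary among three places in the fixture's frame: x -66, y +50 or -50 mm, and x +66, y 0.
- yellow_grip (a point): Grip point on the yellow knob's axis, 70 mm above the bench; turns with the knob, z up. The knob is an upright yellow bar 44 mm long (point x) x 14 mm thick (point y), 45 to 87 mm above the bench, over a 31 mm round collar (39 to 45 mm) and a steel clamp bar 80 (x) x 16 mm (31 to 39 mm). The module's flange is 28 mm high there.
- blue_knob (a joint): Turn of the blue captive clamp-bolt knob, rad: 0 = clamped, its bar square across the module's long edge; grows anticlockwise seen from above to the end stop at 1.571 (released, bar parallel to that edge). Starts at 0.1 to 0.45; stiff, stays where left. Colours vary among three places in the fixture's frame: x -66, y +50 or -50 mm, and x +66, y 0.
- blue_grip (a point): Grip point on the blue knob's axis, 70 mm above the bench; turns with the knob, z up. The knob is an upright blue bar 44 mm long (point x) x 14 mm thick (point y), 45 to 87 mm above the bench, over a 31 mm round collar (39 to 45 mm) and a steel clamp bar 80 (x) x 16 mm (31 to 39 mm). The module's flange is 28 mm high there.
- multimeter: Bystander: yellow multimeter lying flat, 150 x 80 x 34 mm; origin at the centre of its underside.
- solder_reel: Bystander: steel solder reel with a red top, standing, 64 mm diameter, 50 mm high; origin at the centre of its underside.
- screwdriver: Bystander: orange-handled screwdriver lying on the bench beyond the fixture, 200 mm long; origin near its middle, x along it.
There are look-alikes about, which are no part of the job. There is more than one size of the module; the job needs the middle-sized.

How it is judged (in metres and radians):
On the way, in this order (a step that is already met when the one before it is completed fails the run):
1. the red knob is turned to its end stop (value of joint red_knob above 1.47 rad), for 0.2 s.
2. the yellow knob is turned to its end stop (value of joint yellow_knob above 1.47 rad), for 0.2 s.
3. the blue knob is turned to its end stop (value of joint blue_knob above 1.47 rad), for 0.2 s.
4. the module lies flat in the green bin (x of module in the frame of bin between -0.1 and 0.1 m and y of module in the frame of bin between -0.075 and 0.075 m and z of module in the frame of bin below 0.02 m and angle between module's own z axis and vertical below 0.2 rad), for 0.2 s.
At the end, for the whole second after the job is handed in: All three knobs stand within 0.1 rad of their released end stop; the module lies at rest in the green bin, the centre of its underside inside the walls and less than 20 mm above the bin's underside, right way up within 0.2 rad (all of step 4 and value of joint each of red_knob, yellow_knob, blue_knob above 1.47 rad and linear speed of module below 0.02 m/s); the robot touches nothing.
It fails at once if the multimeter is moved by more than 30 mm (distance of multimeter from where it was at the start of the episode above 0.03 m).
It fails at once if the solder reel is moved by more than 30 mm (distance of solder_reel from where it was at the start of the episode above 0.03 m).
It fails at once if the screwdriver is moved by more than 30 mm (distance of screwdriver from where it was at the start of the episode above 0.03 m).
It also fails if it takes over 69 s, if anything falls off the work surface, if the arm or the gripper's body presses on something with over 40 N, if the wrist force passes 120 N, or if a joint passes its speed limit or range.

ROBOT

A 6-joint arm with a two-finger parallel gripper is mounted at the origin on the work surface. World frame = base frame: x ahead of the robot, y to its left, z up, the work surface at z = 0. Lengths are in mm, angles in rad, forces in N, time in s.
With the tool pointing down it reaches from about 275 to 750 mm from the base axis. Payload 10.2 kg.
Tool frame: the origin (TCP) lies midway between the tips of the shut fingers; the grasp point (between the pads) lies 19 mm behind it (ctrl.grasp_offset is the distance from the TCP to the grasp point, in mm); z points along the fingers, y is the line along which they close (so a half turn about z gives the same grasp; the last joint's range is limited). The gripper opens to 85 mm and grips with 20 to 120 N. Pads are 22 mm wide; open, the fingers measure 114 mm over their backs; the gripper's body (76 mm by 85 mm) begins 54 mm behind the grasp point. The pads swing forward as they close: fully open they stand 13 mm farther back than shut.
Start: joints at [1.082, 0.313, 1.498, -0, 1.331, -0.223], TCP at [137.92, 506.566, 231.294] pointing down, gripper open.
Joint ranges: [-2.94, 2.94], [-0.97, 2.17], [0.19, 2.56], [-1.23, 4.37], [0.02, 3.11], [-2.88, 2.88]. Speed limits (rad/s): [2.39, 2.39, 3.01, 3.14, 3.14, 3.14].

INTERFACE

Orientations are given as a unit quaternion [w, x, y, z].
In Python, from rig import ctrl, viewer, models gives the robot as it stands. The module is installed in compiled form; this text tells all that it offers.
- The arm moves only by the shell command python3 -m pendant 'ROWS' [OPENING] [FORCE]. ROWS is text: rows parted by semicolons, each of 4 numbers parted by spaces: the shift along the tool's x, y, z in m, then the turn about the tool's z in rad. In form: x y z yaw; .... A call has 1 to 10 rows; each row shifts and turns the commanded pose from where the row before left it, along the tool's axes as they then stand; what a row does not reach is not made up. A row lasts 1/8 s, in which the tool goes at most 62.5 mm and 10.7 degrees, less where a joint would pass 70% of its speed; a pose out of reach is approached as far as the arm can. A call is refused whole if a number of a shift passes 0.0625 or a number of a turn 0.188, either way. A call with a gripper value outside its range is refused whole. OPENING is the opening, from 0 (shut) to 1 (fully open), set as the call begins (- or left out, the last holds). The fingers move at their own pace and stop on an object; FORCE is the grip in N (left out, the last holds). Time passes only in rows, so rows that do not move let the fingers close. It gives the time, the measured TCP pose, the force, the opening and the grip force at its end, in the units of the state.
- ctrl.sense(): the state, without advancing time (a new reading comes with each control period).
- viewer.capture(name): name is "scene" or "side" or "wrist"; returns a dict with "color" (400x640x3 uint8, red, green, blue), "vertical_fov" (degrees; the focal length in pixels is half the picture's height over the tangent of half this angle, whatever the lens; pixels are square), "cx", "cy" (the principal point, pixels), "dist" ([k1, k2, p1, p2, k3] as OpenCV has them; the pictures are not rectified), "pose" (4x4, takes a point from camera to world coordinates). Camera axes: x right, y down, z forward; pixel columns grow to the right and rows downward; lengths in mm; the calibration is good to about 2 mm. A picture is of the moment at which its call begins. There is no depth.
- ctrl.finish_job(): hands the job in; it is judged then, once.
Trained networks look in the newest picture that a camera, given by its name, has taken for a name from the list of things; names that differ only in an ending like _2 or _b are one class to them, and where a whole thing is asked for, a point or a joint stands for the part that bears it (a point fixed in the world has none). Each returns a list of dicts, best first, with "p" (0 to 1); they miss things now and then, are a little off and sometimes report something else, mostly with a low value. They report only what shows in the picture. A call takes as long as a camera call. They do not tell look-alikes from the thing itself.
- models.boxes_of(camera, query): "at" ([x, y, z] in mm, in world coordinates, good to about 4 mm: the middle of the surface that is visible of it).
The state is a dict: "time_s": time; "joints": joint angles; "dq": joint speeds; "tau": joint torques, N m; "eef_pos": TCP position; "ee_rot": TCP orientation; "force": force on the tool from outside, world axes, zero at the start; "wrist_torque": the same for the moment, N m; "grip_width": opening from 0.0 (shut) to 1.0 (fully open); "grip_force": force on a finger pad.
Only numpy, scipy, OpenCV 4.12 (cv2) and the standard library are available. Lean on these libraries where they do the work, as an engineer would, in place of code of your own. Each camera call takes 0.05 s, during which the arm holds its last target. There are 200 camera calls.

## Working session

There is one attempt and no reset: what is moved stays moved. The work goes in short steps, Python scripts to look and compute and a shell command to move; the robot and the scene stay as the last step left them, time stands still between calls to the robot, and variables do not carry over. Pictures are saved under pics/ and viewed, at most 14 in all, crops included, and the job is handed in when it is done.

```bash
mkdir -p pics; cat > h.py <<'E'
import numpy as np, cv2
from rig import ctrl, viewer, models
def cap(n,name=None):
    c=viewer.capture(n)
    if name: cv2.imwrite('pics/'+name,c['color'][:,:,::-1])
    return c
def K(c):
    f=200/np.tan(np.radians(c['vertical_fov'])/2); return np.array([[f,0,c['cx']],[0,f,c['cy']],[0,0,1.]])
def back(c,uv,z):
    p=cv2.undistortPoints(np.array([[uv]],float),K(c),np.array(c['dist'],float))[0,0]
    T=np.array(c['pose']); d=T[:3,:3]@[p[0],p[1],1]; o=T[:3,3]; return o+d*(z-o[2])/d[2]
def proj(c,P):
    T=np.linalg.inv(np.array(c['pose'])); r=cv2.Rodrigues(T[:3,:3])[0]
    return cv2.projectPoints(np.array(P,float).reshape(-1,3),r,T[:3,3],K(c),np.array(c['dist'],float))[0][:,0]
E
python3 - <<'E'
from h import *
print(ctrl.sense(), ctrl.grasp_offset)
for n in ['scene','side','wrist']:
    c=cap(n,n+'0.png'); print(n,np.round(c['pose'],2).tolist(),c['vertical_fov'])
    for q in ['fixture','module','bin','red_knob','yellow_knob','blue_knob','module_grip','multimeter','solder_reel','screwdriver']:
        print(q,[(np.round(d['at']).tolist(),round(d['p'],2)) for d in models.boxes_of(n,q)][:4])
E
```

```text
{'time_s': 0.0, 'joints': array([ 1.08158621e+00,  3.13444854e-01,  1.49844684e+00,  1.19373757e-05,
        1.33103561e+00, -2.23396114e-01]), 'dq': array([ 0.00045643, -0.00042443, -0.00061403,  0.00010443,  0.00053384,
        0.00104802]), 'tau': array([ 9.03134569e-04, -4.12277627e+01, -2.59737450e+01, -1.63190757e-04,
        4.21080054e-03, -2.70320470e-05]), 'eef_pos': array([137.79195146, 506.31608419, 230.7340487 ]), 'ee_rot': array([-2.38204174e-04,  1.32517443e-01,  9.91180449e-01, -6.23390994e-04]), 'force': array([-0.04697412,  0.59190776,  0.38866842]), 'wrist_torque': array([ 0.02860098, -0.02740321,  0.04436757]), 'grip_force': 0.0, 'grip_width': 0.9989677774554663} 18.700000000000003
scene [[0.86, 0.41, -0.29, 988.12], [0.51, -0.72, 0.48, -742.29], [-0.01, -0.56, -0.83, 1399.7], [0.0, 0.0, 0.0, 1.0]] 44.84150621582343
fixture [([582.0, 114.0, 20.0], 0.78)]
module [([562.0, 158.0, 32.0], 0.96), ([304.0, 170.0, 14.0], 0.95), ([758.0, 189.0, 2.0], 0.82)]
bin [([556.0, -198.0, 3.0], 0.61)]
red_knob [([485.0, 202.0, 57.0], 0.77)]
yellow_knob [([623.0, 170.0, 59.0], 0.57)
[... 670 characters left out ...]
0], 0.74), ([484.0, 213.0, 56.0], 0.69)]
yellow_knob [([618.0, 182.0, 55.0], 0.69)]
blue_knob [([496.0, 116.0, 60.0], 0.65)]
module_grip [([747.0, 206.0, 10.0], 0.94), ([290.0, 208.0, 13.0], 0.83), ([552.0, 181.0, 32.0], 0.81)]
multimeter [([521.0, -417.0, 29.0], 0.61)]
solder_reel [([401.0, 443.0, 56.0], 0.95)]
screwdriver [([769.0, -36.0, 20.0], 0.69), ([552.0, 179.0, 28.0], 0.17)]
wrist [[0.26, 0.91, 0.31, 57.59], [0.96, -0.25, -0.08, 528.42], [-0.0, 0.32, -0.95, 373.92], [0.0, 0.0, 0.0, 1.0]] 59.95165028029868
fixture []
module []
bin []
red_knob []
yellow_knob []
blue_knob []
module_grip [([243.0, 234.0, 8.0], 0.6)]
multimeter []
solder_reel [([381.0, 441.0, 16.0], 0.65)]
screwdriver []
```

View pics/scene0.png

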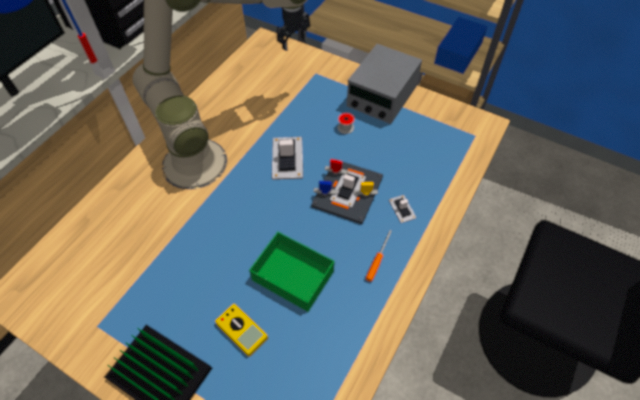

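View pics/side0.png

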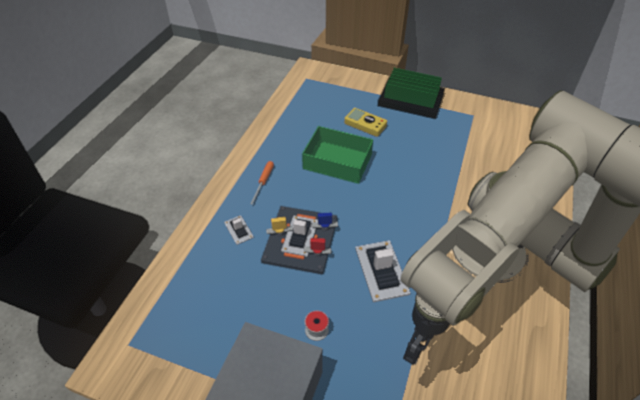

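The scene picture shows the fixture around (347,190), red knob at (335,165), blue at (325,187), yellow at (367,188) and the bin at (292,270). The larger look-alike module is at (287,157) and the smaller at (402,208). The side view agrees. Next I'll hover over the fixture for a wrist picture.

```bash
R="-.052 -.019 0 0"; python3 -m pendant '-.052 -.019 0 0;-.052 -.019 0 0;-.052 -.019 0 0;-.052 -.019 0 0;-.052 -.019 0 0;-.052 -.019 0 0;-.052 -.019 0 0;-.052 -.019 0 0;-.052 -.019 0 0;-.052 -.019 0 0'
python3 -m pendant '0 0 0 .186;0 0 0 .186;0 0 0 .186;0 0 0 .186;0 0 0 .186;0 0 0 .186;0 0 0 .186;0 0 0 .186;0 0 0 .186;0 0 0 .186'
python3 -m pendant '0 0 0 .186;0 0 0 .186;0 0 0 .186;0 0 0 0;0 0 0 0' .42 60
python3 - <<'E'
from h import *
print(ctrl.sense()['joints'])
for n in ['wrist','scene','side']:
    c=cap(n,n+'1.png')
    for q in ['fixture','module','red_knob','yellow_knob','blue_knob','module_grip','bin']:
        print(n,q,[(np.round(d['at']).tolist(),round(d['p'],2)) for d in models.boxes_of(n,q)][:4])
E
```

```text
time_s: 2.9
eef_pos: [591.1, 185.4, 231.3]
ee_rot: [0.0, 0.133, 0.991, 0.0]
force: [0.5, 0.8, 0.9]
grip_width: 0.997
grip_force: 0.0
time_s: 4.15
eef_pos: [589.8, 186.7, 231.2]
ee_rot: [-0.0, 0.875, 0.484, -0.0]
force: [-1.1, 0.2, 0.2]
grip_width: 0.998
grip_force: 0.0
time_s: 4.78
eef_pos: [589.8, 186.6, 231.2]
ee_rot: [0.0, 0.974, 0.229, -0.0]
force: [-0.1, -0.4, 0.3]
grip_width: 0.421
grip_force: 0.0
[ 1.17372010e-01  5.23931127e-01  1.18865289e+00 -2.60350529e-05
  1.42908308e+00  1.22674032e+00]
wrist fixture [([596.0, 193.0, 19.0], 0.91), ([509.0, 213.0, 54.0], 0.46), ([511.0, 117.0, 67.0], 0.37)]
wrist module [([740.0, 194.0, 4.0], 0.74), ([568.0, 171.0, 28.0], 0.71), ([325.0, 132.0, 11.0], 0.64)]
wrist red_knob [([509.0, 213.0, 53.0], 0.65)]
wrist yellow_knob [([630.0, 181.0, 83.0], 0.82), ([510.0, 213.0, 56.0], 0.57), ([513.0, 115.0, 72.0], 0.46), ([413.0, 428.0, 51.0], 0.28)]
wrist blue_knob [([512.0, 114.0, 70.0], 0.95), ([631.0, 182.0, 75.0], 0.51)]
wrist module_grip [([320.0, 133.0, 10.0], 0.97), ([569.0, 174.0, 26.0], 0.85), ([738.0, 198.0, 8.0], 0.85)]
wrist bin [([561
[... 195 characters left out ...]
, 0.62)]
scene red_knob [([488.0, 200.0, 56.0], 0.69)]
scene yellow_knob [([623.0, 173.0, 60.0], 0.47)]
scene blue_knob []
scene module_grip [([302.0, 171.0, 14.0], 0.89), ([564.0, 154.0, 31.0], 0.86), ([764.0, 184.0, 5.0], 0.72)]
scene bin [([556.0, -200.0, 4.0], 0.97)]
side fixture [([561.0, 231.0, 21.0], 0.81)]
side module [([553.0, 178.0, 26.0], 0.9), ([753.0, 210.0, 1.0], 0.76), ([288.0, 207.0, 9.0], 0.76)]
side red_knob [([483.0, 217.0, 56.0], 0.74)]
side yellow_knob [([621.0, 184.0, 56.0], 0.6)]
side blue_knob [([495.0, 117.0, 56.0], 0.65)]
side module_grip [([745.0, 206.0, 6.0], 0.97), ([290.0, 212.0, 17.0], 0.87), ([553.0, 181.0, 30.0], 0.71)]
side bin [([552.0, -203.0, 19.0], 0.9)]
```

View pics/wrist1.png

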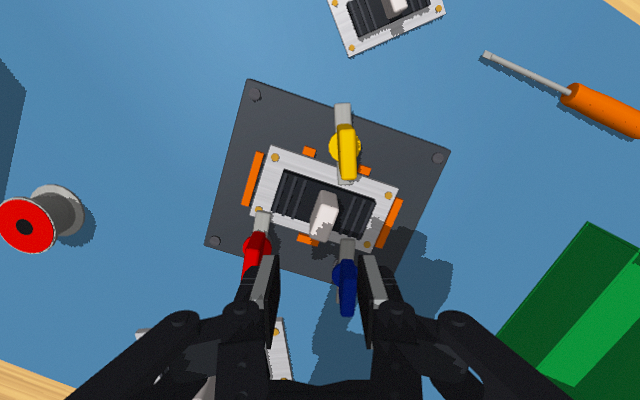

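The wrist picture shows the fixture plate corners at (248,79), (450,151) and (205,245). The yellow knob is at (345,150), red at (256,255), blue at (346,275), and the white grip at (325,215). Next I'll fit the fixture pose.

```bash
python3 - <<'E'
from h import *
c=viewer.capture('wrist')
P=[back(c,uv,20)[:2] for uv in [(248,79),(450,151),(205,245)]]
print(np.round(P,1),[np.linalg.norm(P[0]-P[1]),np.linalg.norm(P[0]-P[2])])
ce=(P[1]+P[2])/2; y=P[0]-P[1]; yaw=np.arctan2(y[1],y[0])-np.pi/2
x=P[0]-P[2]; print('centre',ce,'yaw',yaw,np.arctan2(x[1],x[0]))
# knob masks per camera: top face region (brightest) -> axis
for n in ['wrist','scene','side']:
    d=c if n=='wrist' else viewer.capture(n)
    hsv=cv2.cvtColor(d['color'],cv2.COLOR_RGB2HSV)
    R=np.array([[np.cos(yaw),-np.sin(yaw)],[np.sin(yaw),np.cos(yaw)]])
    for k,h in [('red',0),('yellow',25),('blue',118)]:
        m=(np.minimum(abs(hsv[...,0].astype(int)-h),180-abs(hsv[...,0].astype(int)-h))<8)&(hsv[...,1]>170)&(hsv[...,2]>60)
        nn,l,s,ct=cv2.connectedComponentsWithStats(m.astype(np.uint8))
        for loc in [(-66,50),(-66,-50),(66,0)]:
            w=ce+R@loc; p=proj(d,[*w,65])[0]
            for i in range(1,nn):
                if s[i,4]>40 and np.linalg.norm(ct[i]-p)<(45 if n=='wrist' else 12): print(n,k,loc,np.round(w),np.round(p),'mask',np.round(ct[i]),s[i].tolist())
    cv2.imwrite(f'pics/{n}2.png',d['color'][:,:,::-1])
im=cv2.imread('pics/wrist2.png'); a=cv2.resize(im[90:330,200:420],None,fx=2.5,fy=2.5,interpolation=2)
cv2.imwrite('pics/crop2.png',a)
E
```

```text
[[637.3 285.9]
 [664.6  71.8]
 [451.5 261.5]] [np.float64(215.86382889202514), np.float64(187.39986858358867)]
centre [558.0393873  166.64737282] yaw 0.12702780863775787 0.13079492215620286
wrist red (-66, 50) [486. 208.] [253. 258.] mask [255. 250.] [242, 232, 30, 46, 757]
wrist yellow (66, 0) [624. 175.] [347. 150.] mask [345. 150.] [328, 124, 33, 56, 1237]
wrist blue (-66, -50) [499. 109.] [347. 286.] mask [346. 285.] [332, 259, 26, 58, 1010]
scene red (-66, 50) [486. 208.] [335. 164.] mask [336. 165.] [331, 160, 11, 12, 110]
scene yellow (66, 0) [624. 175.] [366. 187.] mask [367. 187.] [361, 181, 13, 14, 138]
scene blue (-66, -50) [499. 109.] [324. 185.] mask [325. 186.] [320, 181, 11, 12, 107]
side red (-66, 50) [486. 208.] [317. 245.] mask [318. 244.] [311, 238, 14, 15, 116]
side blue (-66, -50) [499. 109.] [325. 219.] mask [325. 218.] [319, 214, 12, 12, 72]
```

View pics/crop2.png

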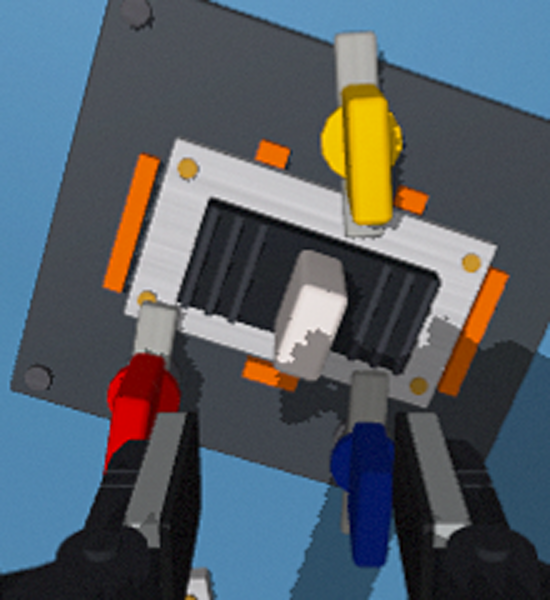

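```bash
python3 - <<'E'
from h import *
c=viewer.capture('wrist')
b=lambda x,y,z: back(c,(200+x/2.5,90+y/2.5),z)[:2]
ce=np.array([558,166.6]); R=np.array([[np.cos(.129),-np.sin(.129)],[np.sin(.129),np.cos(.129)]])
ax={k:ce+R@l for k,l in dict(red=(-66,50),blue=(-66,-50),yellow=(66,0)).items()}
def ang(v): return round(float(np.arctan2(v[1],v[0])),3),round(float(np.linalg.norm(v)),1)
print({k:v.round(1).tolist() for k,v in ax.items()})
print('red tip',ang(b(159,307,39)-ax['red']),'blue tip',ang(b(370,373,39)-ax['blue']))
print('blue top',ang(b(369,428,87)-b(370,563,87)))
print('yellow top',ang(b(367,92,87)-b(374,221,87)),'bar',ang(b(355,34,39)-b(365,234,39)), (b(367,92,87)+b(374,221,87))/2)
# nest: module flange corners at z=28
F=[b(*p,28) for p in [(178,140),(496,246),(124,316),(430,408)]]; print(np.round(F,1),np.mean(F,axis=0))
print('grip top', b(322,257,88))
s=ctrl.sense(); w,x,y,z=s['ee_rot']; print(s['eef_pos'],'a',2*np.arctan2(y,x)-np.pi/2)
E
```

```text
{'red': [486.1, 207.7], 'blue': [499.0, 108.5], 'yellow': [623.5, 175.1]}
red tip (0.252, 39.8) blue tip (0.419, 41.4)
blue top (0.493, 60.3)
yellow top (0.539, 43.7) bar (0.531, 77.9) [624.94807734 176.11412345]
[[589.3 239. ]
 [607.3 102.1]
 [509.7 229.3]
 [529.2  90.1]] [558.8688782  165.13246596]
grip top [587.04488577 175.20351982]
[589.75630743 186.65027155 231.30098159] a -1.112947707099058
```

```bash
python3 -m pendant '0 0 0 .1015;0 0 0 .1015;-.0475 -.0233 0 0;-.0475 -.0233 0 0;0 0 .05 0;0 0 .05 0;0 0 .04 0;0 0 .02 0;0 0 .018 0;0 0 0 0' .42 60
python3 -m pendant '0 0 0 0;0 0 0 0;0 0 0 0;0 0 0 0' 0 90
python3 -c "
from h import *
cap('wrist','red3.png')"
```

```text
time_s: 7.42
eef_pos: [485.5, 207.7, 52.5]
ee_rot: [0.0, 0.992, 0.127, -0.001]
force: [0.1, -0.2, 0.2]
grip_width: 0.422
grip_force: 0.0
time_s: 7.92
eef_pos: [486.6, 208.0, 54.4]
ee_rot: [-0.0, 0.992, 0.127, 0.001]
force: [-2.3, 1.0, 5.5]
grip_width: 0.15
grip_force: 88.0
```

View pics/red3.png

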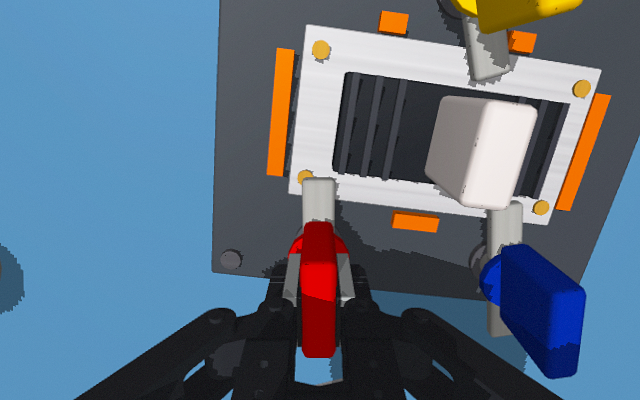

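The red knob sits squarely between the pads, at about (318,290). Turning it now.

```bash
python3 -m pendant '0 0 0 -.15;0 0 0 -.15;0 0 0 -.15;0 0 0 -.15;0 0 0 -.15;0 0 0 -.15;0 0 0 -.15;0 0 0 -.15;0 0 0 -.15;0 0 0 -.1'
python3 -m pendant '0 0 0 -.03;0 0 0 0;0 0 0 0'
python3 -c "
from h import *
s=ctrl.sense();w,x,y,z=s['ee_rot'];print(s['wrist_torque'],s['tau'][5],'worldang',(2*np.arctan2(y,x))%np.pi,s['joints'][5])"
```

```text
time_s: 9.22
eef_pos: [486.2, 208.2, 54.4]
ee_rot: [0.0, 0.657, 0.754, 0.001]
force: [-3.2, 1.4, 8.9]
grip_width: 0.154
grip_force: 88.6
time_s: 9.6
eef_pos: [486.2, 208.3, 54.4]
ee_rot: [-0.0, 0.648, 0.761, 0.001]
force: [-3.9, 1.7, 8.0]
grip_width: 0.147
grip_force: 90.8
[ 0.29771299  0.63153349 -1.50971861] -1.5279778093099594 worldang 1.7309516849720095 0.020696976094543813
```

```bash
python3 -m pendant '0 0 0 -.06;0 0 0 0;0 0 0 0'
python3 -c "
from h import *
s=ctrl.sense();w,x,y,z=s['ee_rot'];print(s['wrist_torque'],s['tau'][5],'worldang',(2*np.arctan2(y,x))%np.pi,s['joints'][5])
cap('wrist','red4.png')"
```

```text
time_s: 9.98
eef_pos: [486.1, 209.2, 54.5]
ee_rot: [-0.001, 0.625, 0.781, 0.002]
force: [-3.9, 8.3, 8.4]
grip_width: 0.149
grip_force: 121.6
[ 1.39369355  0.69746095 -1.1475158 ] -1.1571482196450233 worldang 1.7916526548308127 -0.03994855432215101
```

View pics/red4.png

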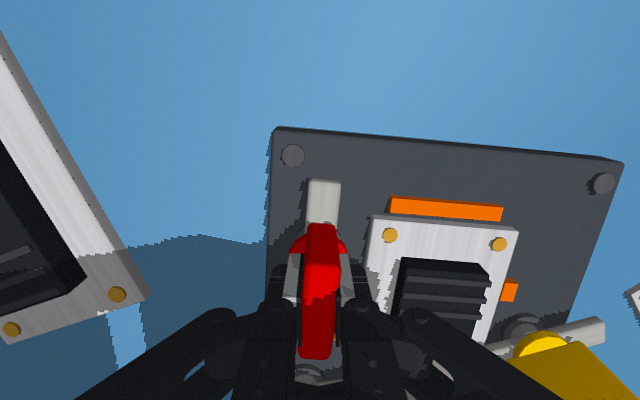

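Red is at its stop: the bar is parallel to the module edge, and the tool slipped a little past it. On to yellow.

```bash
python3 -m pendant '0 0 0 0;0 0 0 0;0 0 0 0;0 0 -.04 0;0 0 -.04 0;0 0 0 0' .40 90
python3 -m pendant '0 0 0 .1795;0 0 0 .1795;0 0 0 .1795;0 0 0 .1795;0 0 0 .1795;0 0 0 .1795;0 0 0 .1795;.0337 .0329 0 0;.0337 .0329 0 0;.0337 .0329 0 0'
python3 -m pendant '0 0 0 0'
python3 -c "
from h import *
s=ctrl.sense();w,x,y,z=s['ee_rot'];print(s['eef_pos'],'worldang',(2*np.arctan2(y,x))%np.pi,s['joints'][5])
cap('wrist','y1.png')"
```

```text
time_s: 10.78
eef_pos: [487.5, 208.0, 135.9]
ee_rot: [0.002, 0.624, 0.782, 0.002]
force: [0.5, -0.4, 0.3]
grip_width: 0.397
grip_force: 0.0
time_s: 12.02
eef_pos: [624.4, 174.3, 131.9]
ee_rot: [-0.0, 0.964, 0.266, -0.001]
force: [-0.0, -1.1, 0.2]
grip_width: 0.394
grip_force: 0.0
time_s: 12.15
eef_pos: [624.9, 173.5, 130.8]
ee_rot: [-0.0, 0.964, 0.265, -0.001]
force: [0.6, 0.4, 0.3]
grip_width: 0.397
grip_force: 0.0
[624.8580798  173.47097038 130.83691791] worldang 0.5363289578210557 1.1251671132389385
```

View pics/y1.png

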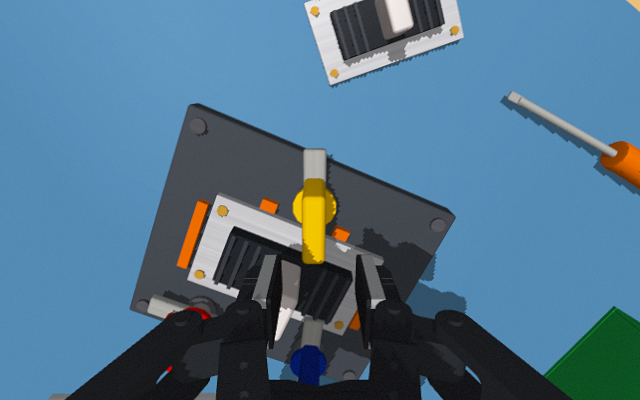

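The yellow knob at (314,220) is upright between the fingers, so it's aligned. The red bar lies released at lower left.

```bash
python3 -m pendant '0 -.002 .025 0;0 0 .025 0;0 0 .016 0;0 0 .012 0;0 0 0 0'
python3 -m pendant '0 0 0 0;0 0 0 0;0 0 0 0;0 0 0 0' 0 90
python3 -m pendant '0 0 0 -.15;0 0 0 -.15;0 0 0 -.15;0 0 0 -.15;0 0 0 -.15;0 0 0 -.15;0 0 0 -.15;0 0 0 -.1;0 0 0 -.05;0 0 0 0'
python3 -c "
from h import *
s=ctrl.sense();w,x,y,z=s['ee_rot'];print(s['wrist_torque'],s['tau'][5],'worldang',(2*np.arctan2(y,x))%np.pi,s['joints'][5])"
```

```text
time_s: 12.82
eef_pos: [622.0, 176.7, 54.8]
ee_rot: [-0.0, 0.964, 0.266, -0.001]
force: [-0.3, 0.6, 0.2]
grip_width: 0.403
grip_force: 0.0
time_s: 13.32
eef_pos: [623.4, 175.9, 56.5]
ee_rot: [0.001, 0.964, 0.266, 0.001]
force: [2.3, -4.7, 2.3]
grip_width: 0.15
grip_force: 88.5
time_s: 14.58
eef_pos: [623.6, 175.7, 56.5]
ee_rot: [0.001, 0.647, 0.763, 0.001]
force: [2.5, -5.2, 2.8]
grip_width: 0.151
grip_force: 91.5
[-0.86709039 -0.13741774 -1.43118528] -1.6802511736750603 worldang 1.7351645173168417 -0.06988048243366762
```

```bash
python3 -m pendant '0 0 0 -.06;0 0 0 0;0 0 0 0'
python3 -m pendant '0 0 0 0;0 0 0 0;0 0 0 0;0 0 -.04 0;0 0 -.04 0;0 0 0 0' .40 90
python3 -m pendant '0 0 0 .17;0 0 0 .17;0 0 0 .17;0 0 0 .17;0 0 0 .17;0 0 0 .17;0 0 0 .17;0 0 0 .17'
python3 -m pendant '-.047 .003 0 0;-.047 .003 0 0;-.047 .003 0 0;0 0 0 0;0 0 0 0'
python3 -c "
from h import *
s=ctrl.sense();w,x,y,z=s['ee_rot'];print(s['eef_pos'],'worldang',(2*np.arctan2(y,x))%np.pi,s['joints'][5])
cap('wrist','b1.png')"
```

```text
time_s: 14.95
eef_pos: [623.6, 175.7, 56.5]
ee_rot: [0.001, 0.625, 0.781, 0.001]
force: [2.6, -4.6, 2.0]
grip_width: 0.148
grip_force: 121.1
time_s: 15.7
eef_pos: [623.8, 177.0, 138.7]
ee_rot: [0.002, 0.622, 0.783, 0.002]
force: [-0.6, -0.1, -0.1]
grip_width: 0.4
grip_force: 0.0
time_s: 16.7
eef_pos: [622.0, 176.6, 134.1]
ee_rot: [-0.0, 0.977, 0.215, -0.001]
force: [-0.9, 0.1, 0.2]
grip_width: 0.4
grip_force: 0.0
time_s: 17.32
eef_pos: [499.1, 108.8, 135.2]
ee_rot: [0.0, 0.976, 0.217, 0.0]
force: [-0.1, 0.7, -0.4]
grip_width: 0.393
grip_force: 0.0
[499.14727748 108.75506451 135.18348808] worldang 0.43831724417345386 1.1172490815060583
```

View pics/b1.png

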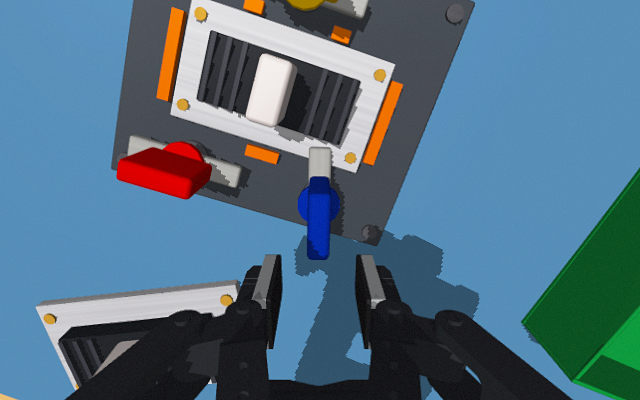

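The blue knob at (318,220) is upright and centred between the fingers. The red bar (180,160) and yellow bar (320,5) lie parallel to the module edge.

```bash
python3 -m pendant '0 0 .025 0;0 0 .025 0;0 0 .018 0;0 0 .012 0;0 0 0 0'
python3 -m pendant '0 0 0 0;0 0 0 0;0 0 0 0;0 0 0 0' 0 90
python3 -m pendant '0 0 0 -.15;0 0 0 -.15;0 0 0 -.15;0 0 0 -.15;0 0 0 -.15;0 0 0 -.15;0 0 0 -.15;0 0 0 -.15;0 0 0 -.1;0 0 0 0'
python3 -m pendant '0 0 0 -.06;0 0 0 -.02;0 0 0 0;0 0 0 0'
python3 -c "
from h import *
s=ctrl.sense();w,x,y,z=s['ee_rot'];print(s['wrist_torque'],s['tau'][5],'worldang',(2*np.arctan2(y,x))%np.pi,s['joints'][5])"
```

```text
time_s: 18.0
eef_pos: [498.6, 108.8, 54.6]
ee_rot: [-0.0, 0.976, 0.218, -0.001]
force: [0.7, -0.3, -0.1]
grip_width: 0.402
grip_force: 0.0
time_s: 18.5
eef_pos: [499.2, 108.7, 56.1]
ee_rot: [0.0, 0.976, 0.217, 0.001]
force: [-0.7, 1.0, 6.8]
grip_width: 0.149
grip_force: 87.9
time_s: 19.75
eef_pos: [499.4, 108.5, 56.1]
ee_rot: [0.001, 0.646, 0.763, 0.001]
force: [0.9, 0.1, 5.5]
grip_width: 0.152
grip_force: 91.4
time_s: 20.25
eef_pos: [499.5, 108.6, 56.2]
ee_rot: [0.0, 0.618, 0.786, 0.002]
force: [0.3, -0.5, 6.5]
grip_width: 0.148
grip_force: 133.6
[-0.15848699  0.12735041 -3.20906334] -3.171943724155426 worldang 1.809973134106028 -0.2576321675894286
```

```bash
python3 -m pendant '0 0 0 0;0 0 0 0;0 0 0 0;0 0 -.04 0;0 0 -.04 0;0 0 0 0' .42 90
python3 -m pendant '0 0 0 .1687;0 0 0 .1687;0 0 0 .1687;0 0 0 .1687;0 0 0 .1687;0 0 0 .1687;0 0 0 .1687;0 0 0 .1687;0 0 0 .1687;0 0 0 .1687'
python3 -m pendant '.033 -.0246 0 0;.033 -.0246 0 0;0 0 0 0;0 0 0 0'
cat > bin.py <<'E'
from h import *
from scipy.optimize import minimize
def corners(x,y,t):
    R=np.array([[np.cos(t),-np.sin(t)],[np.sin(t),np.cos(t)]])
    return [[*(R@[a,b]+[x,y]),z] for z in (0,75) for a in (-105,105) for b in (-80,80)]
M=[]
for n in ['scene','side']:
    c=cap(n,n+'_bin.png'); h=cv2.cvtColor(c['color'],cv2.COLOR_RGB2HSV)
    m=((abs(h[...,0].astype(int)-65)<14)&(h[...,1]>150)&(h[...,2]>35)).astype(np.uint8)
    m=cv2.morphologyEx(m,cv2.MORPH_CLOSE,np.ones((5,5)))
    nn,l,s,ct=cv2.connectedComponentsWithStats(m); p=proj(c,[555,-205,35])[0]
    i=min(range(1,nn),key=lambda i:np.linalg.norm(ct[i]-p)+(1e3 if s[i,4]<500 else 0)); print(n,s[i],ct[i])
    M.append((c,cv2.resize((l==i).astype(np.uint8),None,fx=4,fy=4,interpolation=cv2.INTER_NEAREST)))
def cost(v,ms=M):
    r=0
    for c,m in ms:
        q=cv2.convexHull(((proj(c,corners(v[0]*100,v[1]*100,v[2]))+.5)*4).astype(np.float32)); k=np.zeros_like(m)
        cv2.fillConvexPoly(k,np.round(q*16).astype(int),1,shift=4); r+=(k!=m).sum()/m.sum()
    return r
for ms in (M,M[:1],M[1:]):
    b=min((minimize(cost,[5.55,-2.05,t],args=(ms,),method='Nelder-Mead',options=dict(initial_simplex=np.array([[5.55,-2.05,t],[5.8,-2.05,t],[5.55,-1.8,t],[5.55,-2.05,t+.2]]))) for t in np.arange(-1.4,1.7,.35)),key=lambda r:r.fun); print(b.x,b.fun)
s=ctrl.sense();w,x,y,z=s['ee_rot'];print(s['eef_pos'],'a',2*np.arctan2(y,x)-np.pi/2,s['joints'])
cap('wrist','m1.png')
E
python3 bin.py
```

```text
time_s: 21.0
eef_pos: [499.9, 108.7, 137.8]
ee_rot: [0.002, 0.614, 0.789, 0.002]
force: [0.2, -0.6, 0.2]
grip_width: 0.418
grip_force: 0.0
time_s: 22.25
eef_pos: [498.0, 108.6, 134.1]
ee_rot: [-0.0, 0.998, 0.063, -0.001]
force: [-0.0, 0.4, 0.1]
grip_width: 0.419
grip_force: 0.0
time_s: 22.75
eef_pos: [556.8, 165.8, 134.2]
ee_rot: [0.0, 0.998, 0.066, -0.001]
force: [-0.4, 0.3, 0.3]
grip_width: 0.422
grip_force: 0.0
scene [ 250  233   84   78 3780] [291.91534392 270.72169312]Traceback (most recent call last):
  File "bin.py", line 12, in <module>
    i=min(range(1,nn),key=lambda i:np.linalg.norm(ct[i]-p)+(1e3 if s[i,4]<500 else 0)); print(n,s[i],ct[i])
ValueError: min() iterable argument is empty
```

```bash
sed -i "s/-65)<14)&(h\[...,1\]>150)/-65)<20)\&(h[...,1]>(150 if n=='scene' else 90))/" bin.py; python3 bin.py
```

```text
scene [ 250  232   84   79 3901] [291.91771341 270.5785696 ]
side [321 156  49  27 684] [350.11695906 168.98538012]
[ 5.45420583 -2.17826684  1.92217292] 3.2878516211167925
[ 5.63255180e+00 -2.06940825e+00 -4.91363205e-03] 0.04346641886695719
[ 5.36263305 -2.28542632 -1.35357844] 2.7984283625730995
[557.23931907 165.51342571 135.29490174] a -1.4401042527722314 [ 8.73407898e-02  5.22167264e-01  1.44977563e+00 -1.07813423e-04
  1.16991708e+00  1.52748713e+00]
```

View pics/m1.png

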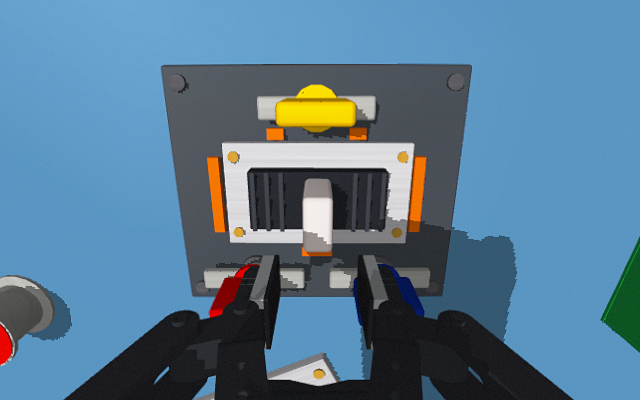

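The picture shows the yellow, red and blue bars all parallel to the module edges. The white grip at (317,215) is centred between the fingers. The scene-camera fit puts the bin at (563,-207) with yaw about 0, and the networks agree.

```bash
python3 -m pendant '.0015 0 .025 0;0 0 .025 0;0 0 .018 0;0 0 .014 0;0 0 0 0'
python3 -m pendant '0 0 0 0;0 0 0 0;0 0 0 0;0 0 0 0' 0 80
python3 -m pendant '0 0 -.008 0;0 0 -.015 0;0 0 -.025 0;0 0 -.03 0;0 0 -.032 0;0 0 0 0'
python3 -c "
from h import *
s=ctrl.sense();w,x,y,z=s['ee_rot'];print(s['eef_pos'],s['force'],s['wrist_torque'],'a',2*np.arctan2(y,x)-np.pi/2)
cap('wrist','m2.png')"
```

```text
time_s: 23.62
eef_pos: [558.8, 166.1, 52.6]
ee_rot: [0.0, 0.998, 0.066, -0.001]
force: [0.0, 0.4, 0.9]
grip_width: 0.422
grip_force: 0.0
time_s: 24.12
eef_pos: [559.6, 166.3, 54.3]
ee_rot: [-0.0, 0.998, 0.066, 0.001]
force: [-0.8, -0.3, 6.3]
grip_width: 0.198
grip_force: 78.9
time_s: 24.88
eef_pos: [560.1, 166.4, 166.0]
ee_rot: [-0.0, 0.998, 0.066, 0.003]
force: [-0.2, -0.5, -4.0]
grip_width: 0.194
grip_force: 78.1
[560.06115448 166.35579873 165.95591565] [-0.15579231 -0.45643595 -3.99148325] [-0.00011487  0.02969979  0.06615083] a -1.4394172399678216
```

View pics/m2.png

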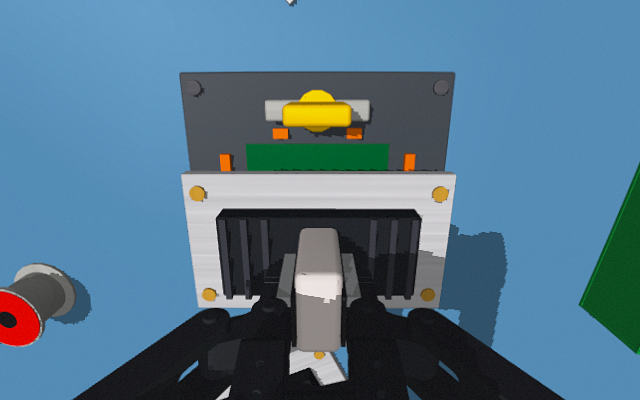

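The module hangs level in the gripper (grip at (318,290)), carrying about 4 N. Moving it to the bin.

```bash
python3 -m pendant '-.0028 .023 0 0;-.0057 .0463 0 0;-.0057 .0463 0 0;-.0057 .0463 0 0;-.0057 .0463 0 0;-.0057 .0463 0 0;-.0057 .0463 0 0;-.0057 .0463 0 0;-.0028 .023 0 0;0 0 0 0'
python3 -m pendant '0 0 0 -.16;0 0 0 -.16;0 0 0 -.16;0 0 0 -.16;0 0 0 -.16;0 0 0 -.16;0 0 0 -.16;0 0 0 -.16;0 0 0 -.16;0 0 0 0'
python3 -m pendant '0 0 0 0'
python3 - <<'E'
from h import *
s=ctrl.sense();w,x,y,z=s['ee_rot'];print(s['eef_pos'],s['force'],'a',2*np.arctan2(y,x)-np.pi/2)
a=cap('wrist')['color']; b=cap('side')['color'][100:260,240:440]
p=np.zeros((400,640+160,3),np.uint8); a2=cv2.resize(a,(480,300)); b2=cv2.resize(b,(320,256))
p[:300,:480]=a2; p[:256,480:]=b2; cv2.imwrite('pics/d1.png',p[:300,:,::-1])
E
```

```text
time_s: 26.18
eef_pos: [561.9, -207.3, 162.0]
ee_rot: [-0.001, 0.998, 0.065, -0.001]
force: [-0.8, 1.7, -2.6]
grip_width: 0.2
grip_force: 78.5
time_s: 27.42
eef_pos: [562.4, -205.1, 162.9]
ee_rot: [-0.001, 0.707, 0.707, 0.0]
force: [-0.2, 0.2, -2.1]
grip_width: 0.197
grip_force: 78.6
time_s: 27.55
eef_pos: [562.4, -205.8, 163.1]
ee_rot: [-0.0, 0.708, 0.707, -0.0]
force: [0.2, 0.1, -2.7]
grip_width: 0.202
grip_force: 78.6
[ 562.42883341 -205.77600283  163.06474918] [ 0.20880636  0.09221618 -2.74013615] a -0.001666325756254805
```

View pics/d1.png

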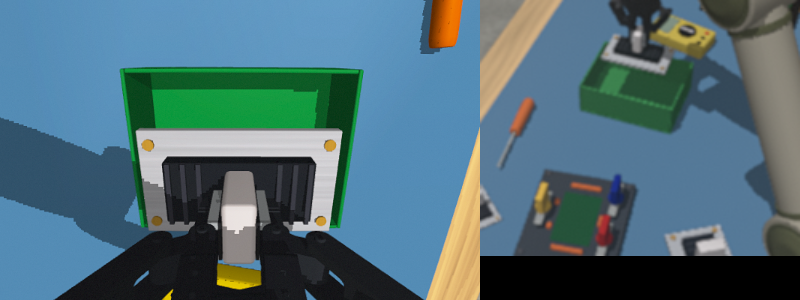

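The module (flange 137–342 px across) is lined up inside the bin rim (122–362 px), and the three knobs still show released in the side view. Lowering it.

```bash
python3 -m pendant '0 0 .02 0;0 0 .025 0;0 0 .025 0;0 0 .02 0;0 0 .014 0;0 0 .01 0;0 0 .006 0;0 0 0 0;0 0 0 0'
python3 -m pendant '0 0 0 0;0 0 0 0;0 0 0 0;0 0 0 0;0 0 -.02 0;0 0 -.04 0;0 0 -.05 0;0 0 -.04 0;0 0 0 0;0 0 0 0' .45 60
python3 - <<'E'
from h import *
s=ctrl.sense();print(s['eef_pos'],s['force'])
a=cap('wrist')['color']; b=cap('side')['color'][100:260,240:440]
p=np.zeros((300,800,3),np.uint8); p[:,:480]=cv2.resize(a,(480,300)); p[:256,480:]=cv2.resize(b,(320,256)); cv2.imwrite('pics/d2.png',p[:,:,::-1])
E
```

```text
time_s: 28.78
eef_pos: [562.7, -206.8, 43.9]
ee_rot: [0.001, 0.707, 0.707, 0.0]
force: [0.5, -0.7, -2.9]
grip_width: 0.199
grip_force: 78.6
time_s: 30.02
eef_pos: [562.1, -206.5, 192.4]
ee_rot: [-0.001, 0.707, 0.707, -0.0]
force: [0.6, 0.6, -0.4]
grip_width: 0.448
grip_force: 0.0
[ 562.08062878 -206.45222345  192.40097566] [ 0.63853528  0.61893526 -0.44430059]
```

View pics/d2.png

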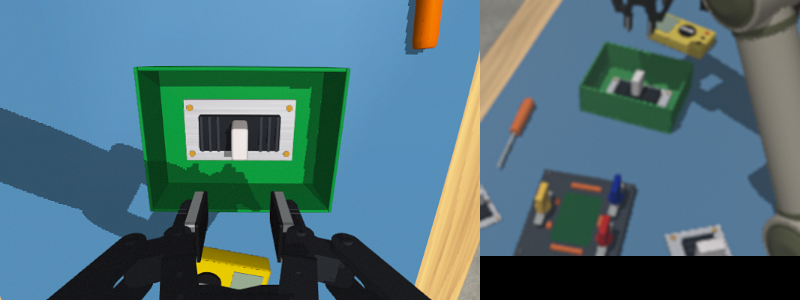

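The module (240,130) lies flat and centred on the bin floor. The gripper is clear, and the bystanders and knobs are as they should be. Handing in.

```bash
python3 -c "
from rig import ctrl
print(ctrl.finish_job())"
```

```text
the job is handed in; nothing more can be done
None
```

I turned the red, yellow and blue knobs to their end stops in that order, set the module flat and right way up on the green bin's floor with the bystanders untouched, and handed the job in at about 30 s; the hand-in call gave no verdict.

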